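Gauge a wheelchair castor tyre and flag it

TASK

Take the dial depth gauge out of its holder, feel its sprung probe into the groove over the top of the castor tyre and press gently until the gauge's base sits flat across both ribs; keep it there for about a second, without squashing the rubber or pushing the probe home on a rib, which would spoil the reading. Then set the gauge back upright in its holder and slide the status marker fully over to the colour, green or red, at which the gauge's yellow memory hand has stopped, leaving the other things on the table undisturbed.

Things in the scene. Friction and masses are not known exactly. Their poses are not given: they have to be found in the camera images.
- gauge: dial depth gauge, 105 mm tall, 0.22 kg. Origin: centre of the underside of its base, on the probe axis; z up. Steel base bar 20 (x) x 70 (y) x 12 mm high; above it a round black dial case, 48 mm across, 22 mm deep, its face to -x; on top a black grip block 18 (x) x 22 (y) mm, from 68 to 105 mm up
- gauge_grip (a point): middle of the gauge's black grip block, to be gripped across its y (22 mm); 88 mm above the underside of its base
- probe_tip (a point): tip of the sprung probe, a brass pin of 4 mm diameter with a round end on the gauge's z axis; at rest it stands 14 mm below the underside of the base, when pushed it slides up into the gauge
- dial_face (a point): centre of the dial, 42 mm above the underside of the base, facing the gauge's -x. Black needle: probe now; yellow memory hand: largest travel so far. Both start at lower left and turn clockwise, 270 degrees for 14 mm of travel. Coloured band: grey to 2 mm, green from 2 to 8 mm, red from 8 to 14 mm; ticks every 1 mm
- probe (a joint): how far the sprung probe is pushed in, m: 0 fully out, 0.014 flush with the base. Spring force about 2 N at 0 and 4.8 N at 0.014 (200 N/m). With the base flat on the tyre, groove depth = 0.014 minus this. The spring's force shows long before the base touches the ribs, then the force rises steeply
- memory (a joint): travel shown by the yellow memory hand, m: 0 at the start, pushed on by the probe, never comes back in this job. Green up to 0.008 (6 mm of tread or more, fit for use), red above (worn); within 1 mm of 0.008 either colour is accepted. Seated in the groove it ends between 0.004 and 0.012; beyond 0.0125 the probe was pushed home on a rib and the reading is spoilt
- wheel_stand: grey castor wheel, 150 mm across, clamped in a fixed grey bench stand; it does not turn. Origin: centre of the stand's underside, z up; axle along y, 95.5 mm up, rolling direction x. Stand foot 130 (x) x 134 (y) mm, uprights at y = +-44 mm up to 119 mm. Press the base on the tyre with about 10 N besides the spring's force: under 4 N it is not seated, over 40 N, even a knock, squashes the rubber
- groove_floor (a point): floor of the tread groove at the top of the wheel, above the axle, 164 mm above the stand's underside whatever the wear. The groove is 8 mm wide and runs along the stand's x here; a flat rib 16.5 mm wide borders it on either side. The ribs stand 3 to 10 mm above the floor, as worn, and the tyre sits up to 3 mm to either side of this point (y): neither is in the measured poses, feel for them
- gauge_holder: fixed grey plastic holder on which the gauge stands at the start. Origin: centre of its underside. Two ledges 32 mm high carry the ends of the gauge's base (its y along the holder's y); a lip round them, 8 mm high, leaves 3 to 4 mm of play on each side; the middle 38 mm is open for the probe
- holder_seat (a point): point on which the gauge's origin rests in the holder: middle of the ledges, 32 mm above the holder's underside
- status_board: fixed white status board 64 (x) x 170 (y) x 12 mm; green field at its +y end, red field at its -y end, grey in the middle. Origin: centre of its underside
- marker_slide (a joint): position of the black marker frame along the board's y, m: about 0 on grey at the start, +0.052 the stop over the green field, -0.052 the stop over the red field. It slides stiffly (about 1.5 N) and stays where left
- marker_grip (a point): middle of the upright grip fin of the marker, 12 mm thick along y, 22 mm along x, top 48 mm above the table; this point lies 34 mm above the table
- ointment_bottle: small white bottle, 30 mm across, 55 mm tall, a bystander; origin under its centre
- tourniquet: rolled blue tourniquet 62 x 46 x 24 mm, a bystander; origin under its centre
Things that resemble listed ones, but are neither listed nor needed, are in the scene too. Leave any orange look-alike of the status_board alone.

How it is judged:
By the outcome, as a careful person would: the job done as asked, in the order asked, and still so for the second after the job is handed in, with the robot touching nothing.
It also fails if it takes over 61 s, if anything falls off the work surface, if the arm or the gripper's body presses on something with over 40 N, if the wrist force passes 120 N, or if a joint passes its speed limit or range.

ROBOT

A 6-joint arm with a two-finger parallel gripper is mounted at the origin on the work surface; the furniture and walls round the work are solid. World frame = base frame: x ahead of the robot, y to its left, z up, the work surface at z = 0. Lengths are in m, angles in degrees, forces in N, time in s.
With the tool pointing down it reaches from about 0.4 to 0.825 m from the base axis. Payload 7 kg.
Tool frame: the origin (TCP) lies on the mounting face of the last link; the fingertips stand 178 mm ahead of it and the grasp point (between the pads) lies 159 mm ahead of it; z points along the fingers, y is the direction in which the jaws open and shut (so a half turn about z gives the same grasp; the last joint's range is limited). The gripper opens to 88 mm and grips with 3 to 60 N. Pads are 19 mm wide; open, the fingers measure 130 mm over their backs; the gripper's body (78 mm by 193 mm) begins 47 mm behind the grasp point.
Start: joints at [-59.926, 20.546, 0.682, 0, -70.136, -16.507], TCP at [0.158, -0.656, 0.405] pointing down, gripper open.
Joint ranges: [-176.03, 176.03], [-82.01, 121.73], [-58.28, 71.71], [-173.87, 95.51], [-174.79, -0.11], [-173.66, 173.66]. Speed limits (degrees/s): [136.94, 136.94, 172.46, 180, 180, 180].

INTERFACE

Orientations are given as [roll, pitch, yaw] about the fixed x, y, z axes, in that order (R = Rz(yaw) Ry(pitch) Rx(roll)).
In Python, from plant import r gives the robot as it stands. The module is installed in compiled form; this text tells all that it offers.
- The arm moves only by the tool carry_out, never from a script. Its argument "plan" is a list of rows, each a list of 3 entries, a list of its own where there are three numbers: the shift along the tool's x, y, z in m, then the turn, a rotation vector about the tool's x, y, z in degrees, then the closure in counts, from 0 (fully open) to 255 (shut). In form: [[[x, y, z], [ax, ay, az], hand], ...]. A call has 1 to 12 rows; each row shifts and turns the commanded pose from where the row before left it, along the tool's axes as they then stand; what a row does not reach is not made up. A row lasts 1/12 s, in which the tool goes at most 41.7 mm and 7.16 degrees, less where a joint would pass 70% of its speed; a pose out of reach is approached as far as the arm can. A call is refused whole if a number of a shift passes 0.0417 or a number of a turn 7.16, either way. A call with a gripper value outside its range is refused whole. The fingers move at their own pace and stop on an object; "grip_force" is the grip in N (left out, the last holds). Time passes only in rows, so rows that do not move let the fingers close. It gives the time, the measured TCP pose, the force and the opening at its end, in the units of the state.
- r.get_state(): the state, without advancing time (a new reading comes with each control period).
- r.capture(name): name is "scene" or "top" or "wrist"; returns the picture (384x512x3 uint8, red, green, blue); there is no depth.
- r.get_calibration(name): a dict with "K" (3x3 intrinsics, pixels), "rvec" (rotation vector, rad) and "tvec" (3), from world to camera coordinates, as OpenCV has them. Camera axes: x right, y down, z forward; pixel columns grow to the right and rows downward; lengths in m; the calibration is good to about 2 mm. A picture is of the moment at which its call begins: read the wrist's pose just before it. get_calibration takes no time and is no camera call; for the wrist camera it gives the pose at the moment of the call.
- r.close_job(): hands the job in, once; it reports no verdict.
The state is a dict: "time_s": time; "joints": joint angles; "qd": joint speeds; "joint_torque": joint torques, N m; "tcp_pos": TCP position; "eef_rot": TCP orientation; "contact_force": force on the tool from outside, world axes, zero at the start; "moment": the same for the moment, N m; "gripper_width": finger opening in m.
Only numpy, scipy, OpenCV 4.12 (cv2) and the standard library are available. Lean on these libraries where they do the work, as an engineer would, in place of code of your own. Each camera call takes 0.05 s, during which the arm holds its last target. There are 200 camera calls.

## Working session

There is one attempt and no reset: what is moved stays moved. The work goes in short steps, Python scripts to look and compute and a tool call to move; the robot and the scene stay as the last step left them, time stands still between calls to the robot, and variables do not carry over. Pictures are saved under pics/ and viewed, about 8 in all and at most 12, crops included, and the job is handed in when it is done.

Besides the shell and the picture viewer there is one more tool, called after ">>>" in YAML: its name, and indented under it one key for each argument. carry_out: Moves the arm, as the interface text tells. Its arguments: {"type":"object","properties":{"plan":{"type":"array","items":{"type":"array"}},"grip_force":{"type":"number"}},"required":["plan"]}

```bash
mkdir -p pics
cat > h.py <<'E'
import numpy as np, cv2
from plant import r
def cal(n):
    c=r.get_calibration(n); R=cv2.Rodrigues(np.array(c["rvec"],float))[0]
    return np.array(c["K"],float),R,np.array(c["tvec"],float).reshape(3)
def ray(c,u,v):
    K,R,t=c; d=R.T@np.linalg.inv(K)@np.array([u,v,1.]); return -R.T@t,d
def onz(c,u,v,z):
    o,d=ray(c,u,v); return o+d*(z-o[2])/d[2]
def proj(c,p):
    K,R,t=c; q=K@(R@np.array(p,float)+t); return q[:2]/q[2]
def save(im,name): cv2.imwrite("pics/"+name,im[:,:,::-1])
E
python3 - <<'E'
from h import *
print(r.get_state())
for n in ("scene","top"):
    im=r.capture(n); np.save(n+".npy",im); 
    c=cal(n); print(n,-c[1].T@c[2], c[0][0,0])
    save(cv2.resize(im,(800,600),interpolation=cv2.INTER_CUBIC),n+"1.png")
E
```

```text
{'time_s': 0.0, 'joints': array([-5.99242685e+01,  2.05914638e+01,  6.33894925e-01, -2.08149533e-02,
       -7.01360055e+01, -1.65060752e+01]), 'qd': array([ 0.00964305,  0.13211698, -0.02499025,  0.07039619,  0.06680017,
       -0.01572133]), 'joint_torque': array([-9.62744116e-05, -5.82723212e+01,  2.93048126e+01,  6.99700847e+00,
        6.94215763e-03, -1.88081517e-04]), 'tcp_pos': array([ 0.15831894, -0.65596911,  0.40372085]), 'eef_rot': array([ 1.79904722e+02, -7.82777250e-03, -1.66437426e+02]), 'contact_force': array([-0.58473584,  0.44126885,  0.18483242]), 'moment': array([ 0.0798069 ,  0.01601058, -0.00600188]), 'gripper_width': 0.08801091771092494}
scene [-0.30068733 -0.42695341  0.71035295] 397.63706530573415
top [ 0.20793042 -0.08825066  1.20383413] 351.9173375051555
```

View pics/top1.png

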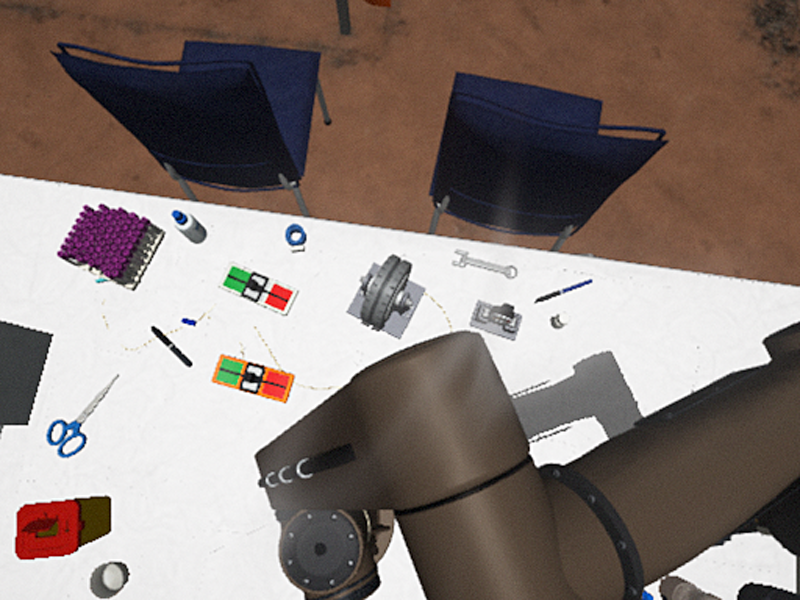

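View pics/scene1.png

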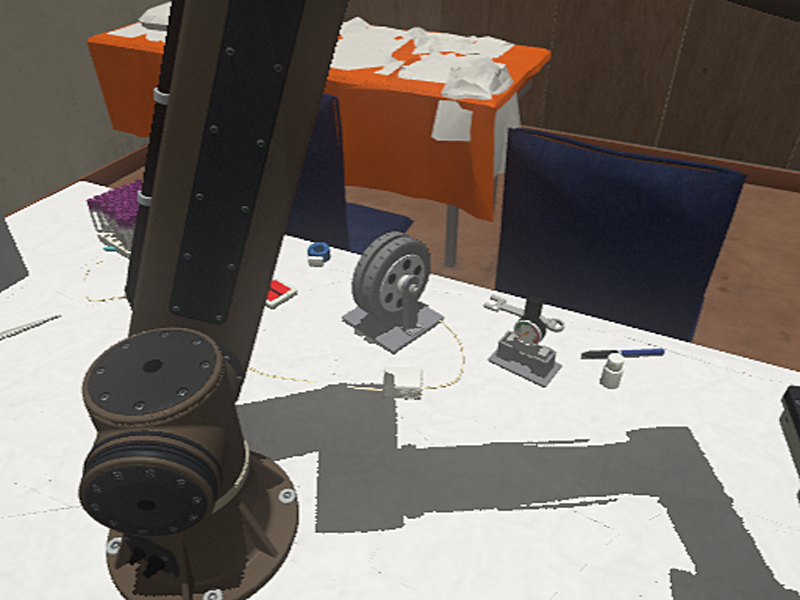

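The top view shows the wheel at (386,297), the holder with gauge at (497,317), the white-edged board at (258,288), the bottle at (560,320) and the blue tourniquet at (295,237). The orange look-alike at (253,378) is to be left alone. The scene view shows the gauge upright in its holder at (527,335), dial facing the camera.

Run:
```python
from h import *
im=np.load("top.npy"); c=cal("top")
a=cv2.resize(im[155:225,215:345],None,fx=6,fy=6,interpolation=cv2.INTER_CUBIC)[:, :780]
b=cv2.resize(im[160:210,135:200],None,fx=6,fy=6,interpolation=cv2.INTER_CUBIC)
s=np.load("scene.npy")
d=cv2.resize(s[185:250,305:365],None,fx=6,fy=6,interpolation=cv2.INTER_CUBIC)[:,:360]
out=np.zeros((420+300,780,3),np.uint8); out[:420]=a; out[420:720,:390]=b; 
save(cv2.resize(out,None,fx=.83,fy=.83),"crop1.png")
for n,u,v,z in [("hold",497*.64,317*.64,.137),("wheel",386*.64,295*.64,.17),("board",258*.64,288*.64,.012),("bot",560*.64,320*.64,.05)]:
    p=onz(c,u,v,z); print(n,p.round(3),np.hypot(*p[:2]).round(3))
```

```text
hold [ 0.438 -0.259  0.137] 0.509
wheel [ 0.443 -0.037  0.17 ] 0.444
board [0.452 0.255 0.012] 0.52
bot [ 0.47  -0.407  0.05 ] 0.622
```

View pics/crop1.png

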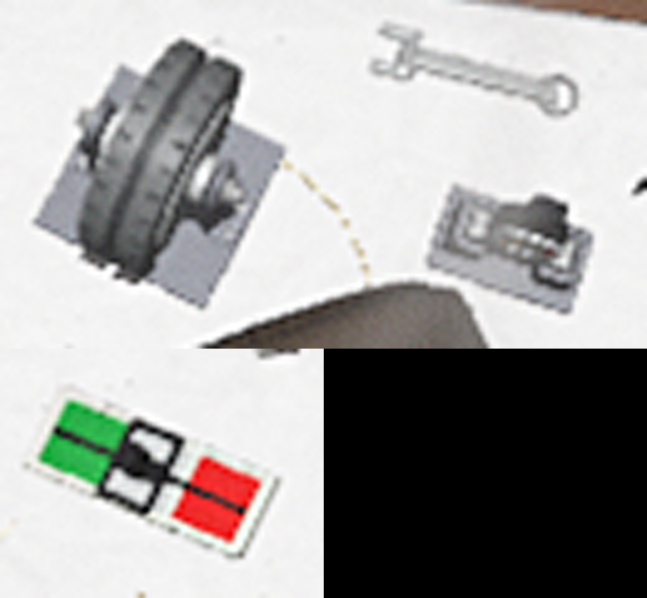

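The crop shows the stand foot corners (122,65),(285,152),(205,308),(37,220), the holder foot corners (455,183),(593,232),(570,312),(430,265), the grip top near (547,207), and the board with its marker in the middle.

Run:
```python
from h import *
c=cal("top"); cs=cal("scene"); S=4.98
f=lambda u,v,z:onz(c,215+u/S,155+v/S,z)
g=lambda u,v,z:onz(c,135+u/S,160+(v-348.6)/S,z)
st=np.array([f(122,65,.01),f(285,152,.01),f(205,308,.01),f(37,220,.01)])
ho=np.array([f(455,183,.005),f(593,232,.005),f(570,312,.005),f(430,265,.005)])
bo=np.array([g(68,385,.012),g(280,480,.012),g(240,557,.012),g(27,465,.012)])
for n,q in (("st",st),("ho",ho),("bo",bo)):
    print(n,q.mean(0).round(4),[np.linalg.norm(q[i]-q[(i+1)%4]).round(3) for i in range(4)],
     [np.degrees(np.arctan2(*(q[i]-q[(i+1)%4])[1::-1])).round(1) for i in range(4)])
print("grip",f(547,207,.137), "marker",g(140,460,.048))
cc=cal("wrist"); s=r.get_state()
o=-cc[1].T@cc[2]; R=__import__("scipy.spatial.transform",fromlist=["x"]).Rotation.from_euler("xyz",s["eef_rot"],degrees=True).as_matrix()
print("wristcam in tool",R.T@(o-s["tcp_pos"]), R.T@cc[1].T, cc[0])
print("toolaxes",R)
p=ho.mean(0); print("scene proj holder",proj(cs,p)/.64,proj(cs,[p[0],p[1],.137])/.64, "stand",proj(cs,st.mean(0))/.64)
```

```text
st [ 0.4672 -0.0326  0.01  ] [np.float64(0.131), np.float64(0.124), np.float64(0.132), np.float64(0.126)] [np.float64(69.5), np.float64(-18.6), np.float64(-109.5), np.float64(161.0)]
ho [ 0.46   -0.2797  0.005 ] [np.float64(0.101), np.float64(0.059), np.float64(0.101), np.float64(0.061)] [np.float64(78.2), np.float64(-9.9), np.float64(-100.5), np.float64(170.2)]
bo [0.4517 0.253  0.012 ] [np.float64(0.167), np.float64(0.06), np.float64(0.165), np.float64(0.063)] [np.float64(74.1), np.float64(-16.7), np.float64(-104.9), np.float64(165.1)]
grip [ 0.46109   -0.2774826  0.137    ] marker [0.45072925 0.25311833 0.048     ]
wristcam in tool [8.25369165e-02 4.62211921e-05 1.86693764e-02] [[ 1.86096209e-04 -9.51606298e-01 -3.07319735e-01]
 [ 9.99999917e-01  6.57939039e-05  4.01817022e-04]
 [-3.62151843e-04 -3.07319784e-01  9.51606231e-01]] [[312.50058167   0.         251.99505023]
 [  0.         312.50058167 193.35650654]
 [  0.           0.           1.        ]]
toolaxes [[-9.72121666e-01 -2.34476480e-01 -4.96538634e-04]
 [-2.34476962e-01  9.72120595e-01  1.44994668e-03]
 [ 1.42717040e-04  1.52595145e-03 -9.99998826e-01]]
scene proj holder [523.74002959 361.75256758] [533.44640962 298.03198899] stand [391.24772571 316.60235336]
```

>>> carry_out:
  plan:
    - [[-0.0318,0.0246,0],[0,0,0],0]
    - [[-0.0318,0.0246,0],[0,0,0],0]
    - [[-0.0318,0.0246,0],[0,0,0],0]
    - [[-0.0318,0.0246,0],[0,0,0],0]
    - [[-0.0318,0.0246,0],[0,0,0],0]
    - [[-0.0318,0.0246,0],[0,0,0],0]
    - [[-0.0318,0.0246,0],[0,0,0],0]
    - [[-0.0318,0.0246,0],[0,0,0],0]
    - [[-0.0318,0.0246,0],[0,0,0],0]
    - [[-0.0318,0.0246,0],[0,0,0],0]
    - [[-0.0318,0.0246,0],[0,0,0],0]
    - [[-0.0318,0.0246,0],[0,0,0],0]

```text
time_s: 1.1
tcp_pos: [0.4607, -0.2778, 0.4046]
eef_rot: [180.0, -0.0, -166.4]
contact_force: [1.3, -0.7, 0.1]
gripper_width: 0.0879
```

>>> carry_out:
  plan:
    - [[0,0,0],[0,0,6],0]
    - [[0,0,0],[0,0,6],0]
    - [[0,0,0],[0,0,6],0]
    - [[0,0,0],[0,0,6],0]
    - [[0,0,0],[0,0,0],0]
    - [[0,0,0],[0,0,0],0]

```text
time_s: 1.6
tcp_pos: [0.46, -0.2796, 0.4044]
eef_rot: [180.0, -0.0, 169.8]
contact_force: [0.3, 0.6, 0.4]
gripper_width: 0.0876
```

```bash
cat >> h.py <<'E'
from scipy.spatial.transform import Rotation as Ro
def goto(p,yaw):
    "tool-frame shift and turn from the measured pose to TCP p, tool y at yaw+90 deg (tool down)"
    s=r.get_state(); R=Ro.from_euler("xyz",s["eef_rot"],degrees=True).as_matrix()
    y=np.radians(yaw+90); ty=np.array([np.cos(y),np.sin(y),0]); tz=np.array([0,0,-1.]); 
    T=np.column_stack([np.cross(ty,tz),ty,tz])
    print("t",s["time_s"],"pos",s["tcp_pos"].round(4),"tool y yaw-90",(np.degrees(np.arctan2(R[1,1],R[0,1]))-90).round(2),"F",s["contact_force"].round(2),"w",round(s["gripper_width"],4))
    print("shift",(R.T@(np.array(p)-s["tcp_pos"])).round(4),"turn",Ro.from_matrix(R.T@T).as_rotvec(degrees=True).round(2))
E
python3 - <<'E'
from h import *
goto([.4605,-.2790,.279],-10.5)
c=cal("wrist"); im=r.capture("wrist"); np.save("w1.npy",im); print(-c[1].T@c[2])
np.savez("w1c.npz",K=c[0],R=c[1],t=c[2])
for p in ([.4605,-.279,.137],[.4605,-.279,.032]): print(proj(c,p)*800/512)
save(cv2.resize(im,(800,600),interpolation=cv2.INTER_CUBIC),"w1.png")
E
```

```text
t 1.6 pos [ 0.46   -0.2796  0.4044] tool y yaw-90 -10.24 F [0.27 0.56 0.42] w 0.0876
shift [-0.0005  0.0007  0.1254] turn [ 0.01 -0.03  0.26]
[ 0.37868794 -0.26446006  0.3857674 ]
[393.78439417 307.35783007]
[393.65524064 262.51052664]
```

View pics/w1.png

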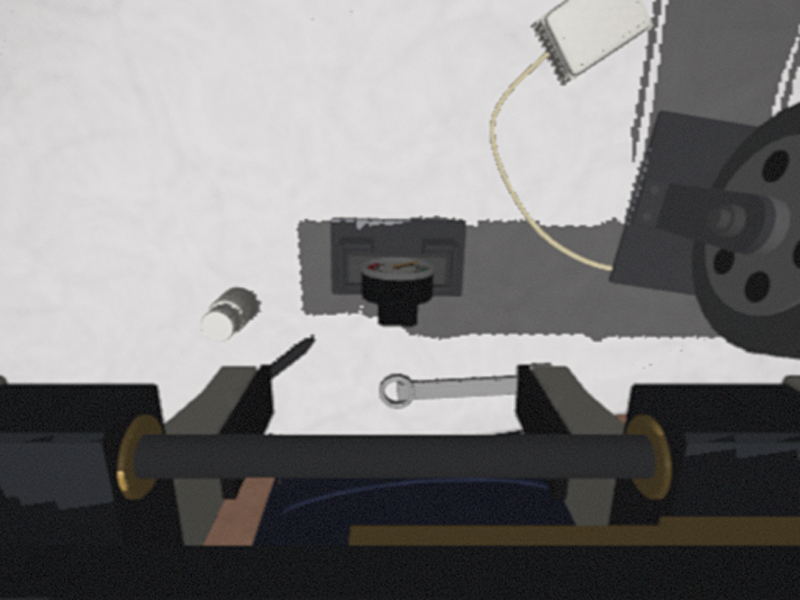

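The wrist view shows the gauge grip at x 379–418 with its far edge at row 326. The holder foot is centred at x≈398 and level. So the grip is about 4 px (2 mm) to tool +y of my estimate. I will measure it by mask.

Run:
```python
from h import *
z=np.load("w1c.npz"); c=(z["K"],z["R"],z["t"]); im=np.load("w1.npy"); k=.64
m=(im.max(2)<45)
for v in range(196,212,2):
    x=np.where(m[v,230:290])[0]+230; print(v,x.min() if len(x) else 0,x.max() if len(x) else 0)
u=(379+418)/2*k
e=onz(c,u,326*k,.137); a=np.radians(-10.4); print("far edge",e,"grip centre",e-.009*np.array([np.cos(a),np.sin(a),0]))
print("holder centre foot",onz(c,398*k,258.5*k,.005))
print("foot corners",[onz(c,x*k,y*k,.005)[:2].round(4) for x,y in ((331,220),(465,220),(463,297),(331,293))])
# stand foot near edge for later
```

```text
196 242 266
198 242 266
200 242 266
202 243 266
204 243 266
206 243 265
208 259 263
210 0 0
far edge [ 0.47147452 -0.27837542  0.137     ] grip centre [ 0.46262238 -0.27675075  0.137     ]
holder centre foot [ 0.46414156 -0.27612364  0.005     ]
foot corners [array([ 0.4248, -0.322 ]), array([ 0.4433, -0.2195]), array([ 0.5052, -0.2295]), array([ 0.4827, -0.3348])]
```

>>> carry_out:
  plan:
    - [[-0.0015,0.0031,0.0203],[0,0,0.5],100]
    - [[0,0,0.0203],[0,0,0],100]
    - [[0,0,0.0203],[0,0,0],100]
    - [[0,0,0.0203],[0,0,0],100]
    - [[0,0,0.0203],[0,0,0],100]
    - [[0,0,0.0203],[0,0,0],100]
    - [[0,0,0],[0,0,0],100]
  grip_force: 40

```text
time_s: 2.23
tcp_pos: [0.4605, -0.2766, 0.2791]
eef_rot: [179.9, -0.4, 169.2]
contact_force: [-0.4, -0.1, -0.7]
gripper_width: 0.0538
```

>>> carry_out:
  plan:
    - [[0,0,0],[0,0,0],255]
    - [[0,0,0],[0,0,0],255]
    - [[0,0,0],[0,0,0],255]
    - [[0,0,0],[0,0,0],255]
    - [[0,0,0],[0,0,0],255]
    - [[0,0,0],[0,0,0],255]
  grip_force: 40

```text
time_s: 2.73
tcp_pos: [0.4622, -0.277, 0.2836]
eef_rot: [-180.0, 0.1, 169.1]
contact_force: [-0.5, -1.5, 2.6]
gripper_width: 0.0216
```

Run:
```python
from h import *
goto([.462,-.2768,.282],-10.7)
print(r.get_state()["moment"])
```

```text
t 2.7333 pos [ 0.4622 -0.277   0.2836] tool y yaw-90 -10.92 F [-0.51 -1.52  2.57] w 0.0216
shift [0.0002 0.0001 0.0016] turn [-0.01  0.07 -0.22]
[-0.46568042  0.08182881  0.04120874]
```

>>> carry_out:
  plan:
    - [[0,0,-0.01],[0,0,0],255]
    - [[0,0,-0.03],[0,0,0],255]
    - [[0,0,-0.035],[0,0,0],255]
    - [[0,0,-0.035],[0,0,0],255]
    - [[0,0,-0.035],[0,0,0],255]
    - [[0,0,-0.035],[0,0,0],255]
    - [[0,0,0],[0,0,0],255]
    - [[0,0,0],[0,0,0],255]

```text
time_s: 3.4
tcp_pos: [0.4619, -0.2768, 0.4655]
eef_rot: [180.0, 0.3, 169.1]
contact_force: [-0.7, 0.3, -4.3]
gripper_width: 0.022
```

>>> carry_out:
  plan:
    - [[0.005,0.0304,0],[0,0,0],255]
    - [[0.005,0.0304,0],[0,0,0],255]
    - [[0.005,0.0304,0],[0,0,0],255]
    - [[0.005,0.0304,0],[0,0,0],255]
    - [[0.005,0.0304,0],[0,0,0],255]
    - [[0.005,0.0304,0],[0,0,0],255]
    - [[0.005,0.0304,0],[0,0,0],255]
    - [[0.005,0.0304,0],[0,0,0],255]
    - [[0,0,0],[0,0,4.3],255]
    - [[0,0,0],[0,0,4.3],255]
    - [[0,0,0],[0,0,0],255]
    - [[0,0,0],[0,0,0],255]

```text
time_s: 4.4
tcp_pos: [0.4685, -0.0304, 0.4617]
eef_rot: [-179.9, -0.1, 160.6]
contact_force: [-0.5, 0.2, -2.7]
gripper_width: 0.0215
```

Run:
```python
from h import *
goto([.4692,-.0305,.46],-19.5)
c=cal("wrist"); im=r.capture("wrist"); np.save("w2.npy",im)
np.savez("w2c.npz",K=c[0],R=c[1],t=c[2])
s=r.get_state(); b=s["tcp_pos"]
for dz in (.159,.2516,.2656): print(proj(c,[b[0],b[1],b[2]-dz])*800/512)
print("groove floor est",proj(c,[.4692,-.0305,.164])*800/512)
save(cv2.resize(im,(800,600),interpolation=cv2.INTER_CUBIC),"w2.png")
```

```text
t 4.4 pos [ 0.4685 -0.0304  0.4617] tool y yaw-90 -19.39 F [-0.49  0.15 -2.71] w 0.0215
shift [-0.0007  0.0002  0.0017] turn [-0.06 -0.12  0.11]
[391.6035395  413.41801105]
[392.41393962 317.86907604]
[392.48869228 309.05548308]
groove floor est [393.20605983 292.59406252]
```

View pics/w2.png

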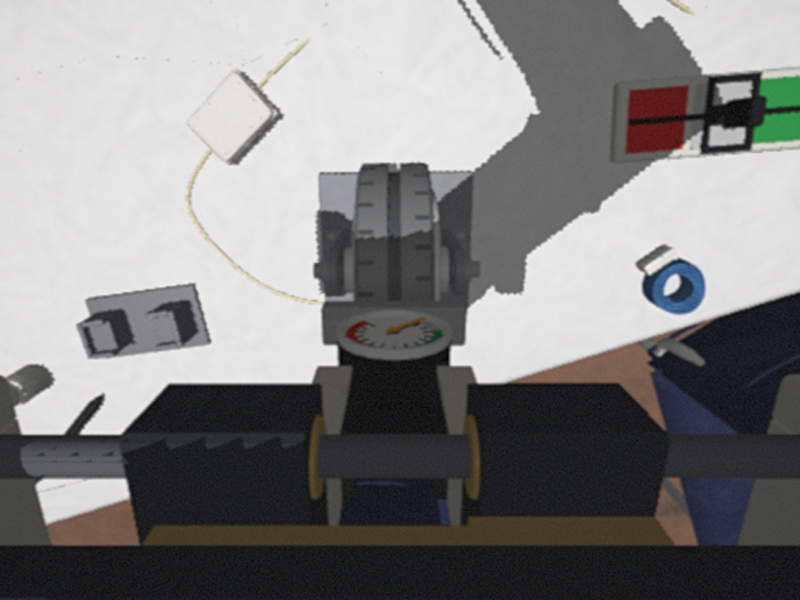

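The wrist view shows the gauge base spanning columns 322–468 (centre 395) and the groove's dark band at columns 387–402 (centre ~395), running vertically, so they are nearly aligned. I will measure it precisely before lowering.

Run:
```python
from h import *
im=np.load("w2.npy"); z=np.load("w2c.npz"); c=(z["K"],z["R"],z["t"])
g=cv2.cvtColor(im,cv2.COLOR_RGB2GRAY)
for v in (112,120,130,140,156,164,172,180,188): print(v,g[v,228:280])
for v in (198,204,210,216): 
    d=np.diff(cv2.GaussianBlur(g,(3,3),0)[v].astype(int)); print(v,np.where(abs(d[195:310])>12)[0]+195)
```

```text
112 [133  97  84  81  86  85  88  87  89  85  87  85  88  86  88  86  88  88
  86  77  55  35  46  46  47  48  45  55  76  86  90  86  86  89  90  85
  77  70  68  70  70  74  71  70  72  69  83 125 153 155 158 157]
120 [102  90  92 100  99  99  97 100 101  99  99  99  98  97  97 101  97  98
  98  80  55  52  63  61  61  61  62  73  87  98  98 101  99  96 100  98
  97 100 102 101 100  99 100 101  96  96  84  86 116 144 154 154]
130 [ 91  83  80  81  82  79  79  78  79  80  92 103 110 109 110 110 107 112
 107  93  64  57  70  72  74  70  70  72  94 108 111 109 110 110 108 110
 110 109 109 110 111 111 111 109 110 107 101  84  85 109 122 103]
140 [ 99 109 116 117 117 117 118 118 116 115 116 116 117 116 115 115 119 119
 117  94  67  68  74  78  77  78  76  81 101 116 117 114 118 117 116 117
 118 107  97  93  96  92  93  95  94  96  98  92  93 125 162 158]
156 [58 62 64 68 65 67 66 66 67 66 68 62 65 66 67 67 64 66 64 57 51 47 47 48
 50 49 50 50 56 65 65 67 69 67 67 66 63 64 59 59 53 57 57 57 56 53 49 57
 57 68 86 96]
164 [ 58  61  67  68  68  67  70  68  68  66  67  64  68  66  67  67  71  68
  68  61  57  49  50  53  51  47  48  51  57  67  66  67  71  66  70  69
  70  64  65  68  70  68  70  70  67  66  65  58  58  62  86 100]
172 [ 58  62  70  68  68  69  70  67  69  68  70  71  68  69  69  65  69  73
  70  61  58  52  53  54  49  51  52  54  56  64  69  67  70  68  70  67
  69  69  69  69  68  71  71  70  68  68  67  61  56  68  89 106]
180 [59 63 66 69 67 66 65 66 69 65 70 68 69 70 69 67 68 70 66 64 54 50 49 49
 49 53 47 50 58 65 66 70 68 68 69 70 69 67 66 67 68 65 68 66 65 67 66 60
 56 65 86 98]
188 [57 51 38 42 46 43 42 49 44 43 50 59 63 66 65 64 66 65 63 59 53 45 44 42
 45 43 45 49 52 63 67 62 65 64 63 62 64 63 66 65 65 63 63 65 64 66 64 59
 53 62 85 96]
198 [203 204 205 206 297 298 299]
204 [204 205 206 296 297 298 299]
210 [204 205 206 207 296 297 298]
216 [204 205 206 207 228 296 297 298]
```

>>> carry_out:
  plan:
    - [[0,0,0.01],[0,0,0],255]
    - [[0,0,0.01],[0,0,0],255]
    - [[0,0,0.004],[0,0,0],255]
    - [[0,0,0.002],[0,0,0],255]
    - [[0,0,0],[0,0,0],255]
    - [[0,0,0],[0,0,0],255]
    - [[0,0,0],[0,0,0],255]

```text
time_s: 5.03
tcp_pos: [0.469, -0.0306, 0.4371]
eef_rot: [180.0, 0.0, 160.5]
contact_force: [-0.5, -0.0, -3.5]
gripper_width: 0.022
```

Run:
```python
from h import *
z=np.load("w2c.npz"); c=(z["K"],z["R"],z["t"]); k=.64
print("hubs",onz(c,320*k,270*k,.0955),onz(c,475*k,270*k,.0955), "near foot edge",onz(c,396*k,172*k,.008), "foot corners", onz(c,319*k,172*k,.008),onz(c,473*k,172*k,.008))
goto([.4692,-.0305,.43],-19.5); print(r.get_state()["moment"])
```

```text
hubs [ 0.45440643 -0.08222632  0.0955    ] [0.49206885 0.02485616 0.0955    ] near foot edge [ 0.41155361 -0.00786015  0.008     ] foot corners [ 0.38951862 -0.0705002   0.008     ] [0.43358688 0.05477499 0.008     ]
t 5.0333 pos [ 0.469  -0.0306  0.4371] tool y yaw-90 -19.53 F [-0.52 -0.02 -3.48] w 0.022
shift [-0.0001  0.0001  0.0071] turn [ 0.01  0.03 -0.03]
[-0.06265201  0.00858998 -0.01482597]
```

>>> carry_out:
  plan:
    - [[-0.003,0,0.001],[0,0,0],255]
    - [[0,0,0.0015],[0,0,0],255]
    - [[0,0,0.0015],[0,0,0],255]
    - [[0,0,0.001],[0,0,0],255]
    - [[0,0,0],[0,0,0],255]
    - [[0,0,0],[0,0,0],255]

```text
time_s: 5.53
tcp_pos: [0.4717, -0.0315, 0.4318]
eef_rot: [-180.0, -0.0, 160.5]
contact_force: [0.2, -0.3, -2.2]
gripper_width: 0.0219
```

>>> carry_out:
  plan:
    - [[0,0,0.001],[0,0,0],255]
    - [[0,0,0.001],[0,0,0],255]
    - [[0,0,0.001],[0,0,0],255]
    - [[0,0,0.001],[0,0,0],255]
    - [[0,0,0],[0,0,0],255]
    - [[0,0,0],[0,0,0],255]

```text
time_s: 6.03
tcp_pos: [0.4718, -0.0315, 0.428]
eef_rot: [180.0, 0.0, 160.5]
contact_force: [-0.6, 0.4, -0.6]
gripper_width: 0.0219
```

>>> carry_out:
  plan:
    - [[0,0,0.001],[0,0,0],255]
    - [[0,0,0],[0,0,0],255]
    - [[0,0,0.001],[0,0,0],255]
    - [[0,0,0],[0,0,0],255]
    - [[0,0,0],[0,0,0],255]

```text
time_s: 6.45
tcp_pos: [0.4718, -0.0315, 0.4259]
eef_rot: [180.0, 0.0, 160.5]
contact_force: [0.5, -0.3, 0.9]
gripper_width: 0.0218
```

>>> carry_out:
  plan:
    - [[0,0,0.001],[0,0,0],255]
    - [[0,0,0],[0,0,0],255]
    - [[0,0,0],[0,0,0],255]

```text
time_s: 6.7
tcp_pos: [0.4718, -0.0315, 0.4248]
eef_rot: [180.0, 0.0, 160.5]
contact_force: [0.5, 0.1, 0.4]
gripper_width: 0.0217
```

>>> carry_out:
  plan:
    - [[0,0,0.001],[0,0,0],255]
    - [[0,0,0],[0,0,0],255]
    - [[0,0,0],[0,0,0],255]

```text
time_s: 6.95
tcp_pos: [0.4718, -0.0315, 0.4239]
eef_rot: [180.0, 0.0, 160.5]
contact_force: [0.1, -1.6, 0.3]
gripper_width: 0.022
```

>>> carry_out:
  plan:
    - [[0,0,0.0005],[0,0,0],255]
    - [[0,0,0.0005],[0,0,0],255]
    - [[0,0,0],[0,0,0],255]
    - [[0,0,0],[0,0,0],255]

```text
time_s: 7.28
tcp_pos: [0.4718, -0.0316, 0.4237]
eef_rot: [180.0, 0.1, 160.5]
contact_force: [-2.7, 0.1, 7.2]
gripper_width: 0.0217
```

>>> carry_out:
  plan:
    - [[0,0,0.0005],[0,0,0],255]
    - [[0,0,0],[0,0,0],255]
    - [[0,0,0],[0,0,0],255]

```text
time_s: 7.53
tcp_pos: [0.4718, -0.0316, 0.4237]
eef_rot: [180.0, 0.1, 160.5]
contact_force: [-4.1, 0.4, 10.2]
gripper_width: 0.0215
```

>>> carry_out:
  plan:
    - [[0,0,0.0002],[0,0,0],255]
    - [[0,0,0],[0,0,0],255]
    - [[0,0,0],[0,0,0],255]
    - [[0,0,0],[0,0,0],255]
    - [[0,0,0],[0,0,0],255]
    - [[0,0,0],[0,0,0],255]
    - [[0,0,0],[0,0,0],255]
    - [[0,0,0],[0,0,0],255]
    - [[0,0,0],[0,0,0],255]
    - [[0,0,0],[0,0,0],255]
    - [[0,0,0],[0,0,0],255]
    - [[0,0,0],[0,0,0],255]

```text
time_s: 8.53
tcp_pos: [0.4718, -0.0316, 0.4237]
eef_rot: [180.0, 0.1, 160.5]
contact_force: [-4.0, 0.9, 12.0]
gripper_width: 0.0218
```

Run:
```python
from h import *
s=r.get_state(); print(s["contact_force"],s["moment"],s["eef_rot"],s["tcp_pos"])
w=r.capture("wrist"); sc=r.capture("scene"); np.save("w3.npy",w)
a=cv2.resize(w[150:235,190:310],(800,567),interpolation=cv2.INTER_CUBIC)[:400]
c=cal("scene"); u,v=proj(c,[.4718,-.0315,.19]).astype(int); print(u,v)
save(cv2.resize(w[188:238,195:310],(780,339),interpolation=cv2.INTER_CUBIC),"w3.png")
```

```text
[-3.95125085  0.90744696 12.00020298] [0.46957899 1.79347231 0.0697057 ] [1.79981355e+02 8.71571878e-02 1.60492542e+02] [ 0.47177074 -0.03161817  0.42367998]
249 146
```

View pics/w3.png

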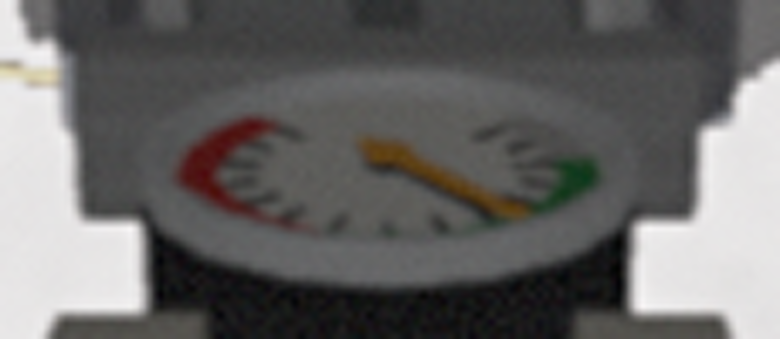

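The close-up shows the yellow hand at (525,210), well inside the green arc and about 5 mm. The 7 mm tick is mid-dial at (390,235), so the reading is green and not spoilt. I hold briefly, then lift.

>>> carry_out:
  plan:
    - [[0,0,0],[0,0,0],255]
    - [[0,0,0],[0,0,0],255]
    - [[0,0,0],[0,0,0],255]
    - [[0,0,-0.002],[0,0,0],255]
    - [[0,0,-0.003],[0,0,0],255]
    - [[0,0,-0.015],[0,0,0],255]
    - [[0,0,-0.02],[0,0,0],255]
    - [[0,0,0],[0,0,-4.3],255]
    - [[0,0,0],[0,0,-4.3],255]
    - [[0,0,0],[0,0,0],255]
    - [[0,0,0],[0,0,0],255]

```text
time_s: 9.55
tcp_pos: [0.4716, -0.0315, 0.4615]
eef_rot: [-180.0, -0.1, 168.9]
contact_force: [0.6, -0.2, -2.2]
gripper_width: 0.0216
```

Run:
```python
from h import *
goto([.4622,-.277,.465],-10.9)
```

```text
t 9.55 pos [ 0.4716 -0.0315  0.4615] tool y yaw-90 -11.07 F [ 0.59 -0.16 -2.17] w 0.0216
shift [-0.038  -0.2427 -0.0034] turn [-0.01 -0.07 -0.17]
```

>>> carry_out:
  plan:
    - [[-0.00475,-0.03034,0],[0,0,0],255]
    - [[-0.00475,-0.03034,0],[0,0,0],255]
    - [[-0.00475,-0.03034,0],[0,0,0],255]
    - [[-0.00475,-0.03034,0],[0,0,0],255]
    - [[-0.00475,-0.03034,0],[0,0,0],255]
    - [[-0.00475,-0.03034,0],[0,0,0],255]
    - [[-0.00475,-0.03034,0],[0,0,0],255]
    - [[-0.00475,-0.03034,0],[0,0,0],255]
    - [[0,0,0.03],[0,0,0],255]
    - [[0,0,0.03],[0,0,0],255]
    - [[0,0,0],[0,0,0],255]
    - [[0,0,0],[0,0,0],255]

```text
time_s: 10.55
tcp_pos: [0.4626, -0.2771, 0.4009]
eef_rot: [-180.0, -0.3, 169.0]
contact_force: [1.0, -0.2, -2.2]
gripper_width: 0.0218
```

Run:
```python
from h import *
goto([.4622,-.277,.2836],-10.9)
w=r.capture("wrist"); sc=r.capture("scene"); np.save("w4.npy",w)
a=cv2.resize(w[110:245,180:320],(580,560),interpolation=cv2.INTER_CUBIC)
save(a,"w4.png")
```

```text
t 10.55 pos [ 0.4626 -0.2771  0.4009] tool y yaw-90 -11.04 F [ 0.99 -0.23 -2.18] w 0.0218
shift [-1.000e-04  1.000e-04  1.173e-01] turn [-0.01 -0.27 -0.14]
```

View pics/w4.png

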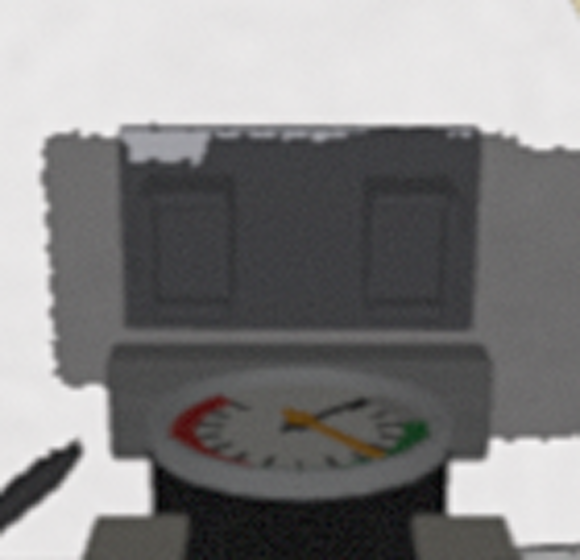

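The view shows the holder (columns 122–480, centre 301) and the gauge base (108–492, centre 300) aligned and parallel. The black needle is back at zero and the yellow hand sits in green. Lowering.

>>> carry_out:
  plan:
    - [[0,0,0.03],[0,0,0],255]
    - [[0,0,0.03],[0,0,0],255]
    - [[0,0,0.025],[0,0,0],255]
    - [[0,0,0.012],[0,0,0],255]
    - [[0,0,0.006],[0,0,0],255]
    - [[0,0,0.004],[0,0,0],255]
    - [[0,0,0.004],[0,0,0],255]
    - [[0,0,0.003],[0,0,0],255]
    - [[0,0,0],[0,0,0],255]
    - [[0,0,0],[0,0,0],255]

```text
time_s: 11.48
tcp_pos: [0.4633, -0.2771, 0.2889]
eef_rot: [-180.0, 0.1, 169.1]
contact_force: [0.6, -0.1, -2.4]
gripper_width: 0.0217
```

>>> carry_out:
  plan:
    - [[0,0,0.001],[0,0,0],255]
    - [[0,0,0.001],[0,0,0],255]
    - [[0,0,0.0005],[0,0,0],255]
    - [[0,0,0],[0,0,0],255]
    - [[0,0,0],[0,0,0],255]

```text
time_s: 11.9
tcp_pos: [0.463, -0.2771, 0.2857]
eef_rot: [-180.0, -0.0, 169.1]
contact_force: [0.9, -0.8, -2.4]
gripper_width: 0.0219
```

>>> carry_out:
  plan:
    - [[0,0,0.001],[0,0,0],255]
    - [[0,0,0.001],[0,0,0],255]
    - [[0,0,0],[0,0,0],255]
    - [[0,0,0],[0,0,0],255]

```text
time_s: 12.23
tcp_pos: [0.463, -0.2771, 0.2836]
eef_rot: [-180.0, -0.0, 169.1]
contact_force: [0.7, 0.1, -2.4]
gripper_width: 0.0216
```

>>> carry_out:
  plan:
    - [[0,0,0.0005],[0,0,0],255]
    - [[0,0,0],[0,0,0],255]
    - [[0,0,0],[0,0,0],255]

```text
time_s: 12.48
tcp_pos: [0.4631, -0.2771, 0.2836]
eef_rot: [-180.0, 0.0, 169.1]
contact_force: [-0.3, 0.1, 3.8]
gripper_width: 0.0214
```

>>> carry_out:
  plan:
    - [[0,0,-0.0004],[0,0,0],255]
    - [[0,0,0],[0,0,0],110]
    - [[0,0,0],[0,0,0],110]
    - [[0,0,0],[0,0,0],110]
    - [[0,0,0],[0,0,0],110]
    - [[0,0,-0.01],[0,0,0],110]
    - [[0,0,-0.03],[0,0,0],110]
    - [[0,0,-0.04],[0,0,0],110]
    - [[0,0,-0.04],[0,0,0],110]
    - [[0,0,-0.04],[0,0,0],110]
    - [[0,0,-0.02],[0,0,0],110]
    - [[0,0,0],[0,0,0],110]

```text
time_s: 13.48
tcp_pos: [0.4634, -0.2775, 0.4705]
eef_rot: [-179.9, 0.6, 169.1]
contact_force: [1.7, -0.8, 0.1]
gripper_width: 0.0498
```

Run:
```python
from h import *
z=np.load("w2c.npz"); c=(z["K"],z["R"],z["t"]); k=.64
# board seen in wrist image w2: near-left corner, red field left/right, marker
for n,u,v,h in (("corner",612,160,.012),("corner2",617,82,.012),("fin top",738,113,.048),("frame",731,112,.016)): print(n,onz(c,u*k,v*k,h).round(4))
goto([.4525,.254,.46],-15.5)
w=r.capture("wrist"); s=r.capture("scene")
a=np.zeros((560,700,3),np.uint8); a[:,:440]=cv2.resize(w[100:240,200:310],(440,560),interpolation=cv2.INTER_CUBIC); a[:420,445:]=cv2.resize(s[175:250,310:355],(255,420),interpolation=cv2.INTER_CUBIC)
save(a,"g5.png")
```

```text
corner [0.4629 0.1683 0.012 ]
corner2 [0.4042 0.1844 0.012 ]
fin top [0.4547 0.2508 0.048 ]
frame [0.4572 0.266  0.016 ]
t 13.4833 pos [ 0.4634 -0.2775  0.4705] tool y yaw-90 -10.9 F [ 1.68 -0.78  0.11] w 0.0498
shift [0.1113 0.5199 0.0085] turn [-0.08  0.57  4.6 ]
```

View pics/g5.png

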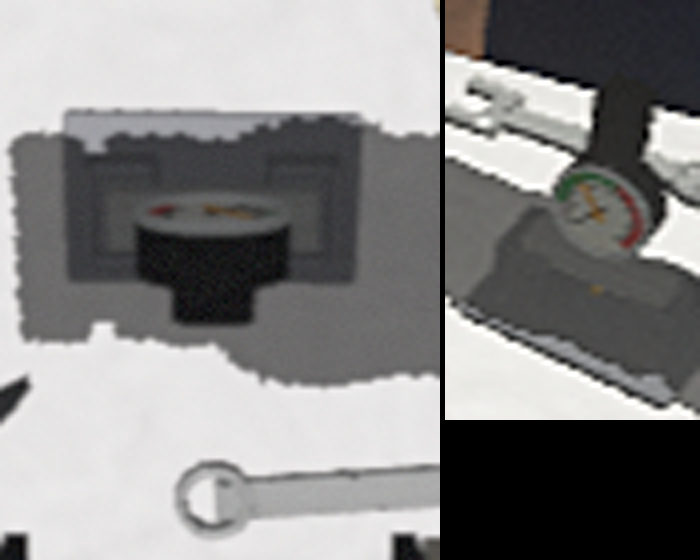

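The gauge stands upright in its holder with the grip clear of the fingers. The scene view shows the yellow hand upper left, in the green arc. Now to the marker.

>>> carry_out:
  plan:
    - [[0.008,0.0371,0],[0,0,0],110]
    - [[0.008,0.0371,0],[0,0,0],110]
    - [[0.008,0.0371,0],[0,0,0],110]
    - [[0.008,0.0371,0],[0,0,0],110]
    - [[0.008,0.0371,0],[0,0,0],110]
    - [[0.008,0.0371,0],[0,0,0],110]
    - [[0.008,0.0371,0],[0,0,0],110]
    - [[0.008,0.0371,0],[0,0,0],110]
    - [[0.008,0.0371,0],[0,0,0],110]
    - [[0.008,0.0371,0],[0,0,0],110]
    - [[0.008,0.0371,0],[0,0,0],110]
    - [[0.008,0.0371,0],[0,0,0],110]

```text
time_s: 14.58
tcp_pos: [0.4523, 0.18, 0.4627]
eef_rot: [-179.9, -0.1, 169.1]
contact_force: [0.8, 0.6, 0.2]
gripper_width: 0.0499
```

>>> carry_out:
  plan:
    - [[0.008,0.037,0],[0,0,2.3],110]
    - [[0.008,0.037,0],[0,0,2.3],110]
    - [[0,0,0.04],[0,0,0],110]
    - [[0,0,0.04],[0,0,0],110]
    - [[0,0,0.04],[0,0,0],110]
    - [[0,0,0],[0,0,0],110]
    - [[0,0,0],[0,0,0],110]

```text
time_s: 15.17
tcp_pos: [0.4526, 0.2535, 0.342]
eef_rot: [-179.7, -0.1, 164.5]
contact_force: [0.2, 0.2, 1.5]
gripper_width: 0.0499
```

Run:
```python
from h import *
goto([.4535,.255,.193],-15.5)
c=cal("wrist"); w=r.capture("wrist"); np.save("w6.npy",w); np.savez("w6c.npz",K=c[0],R=c[1],t=c[2])
print(proj(c,[.4535,.255,.048])/.64)
save(cv2.resize(w,(800,600),interpolation=cv2.INTER_CUBIC),"w6.png")
```

```text
t 15.1667 pos [0.4526 0.2535 0.342 ] tool y yaw-90 -15.51 F [0.18 0.23 1.51] w 0.0499
shift [-0.0008  0.0025  0.149 ] turn [-0.33 -0.13 -0.02]
[398.2421919  293.97523243]
```

View pics/w6.png

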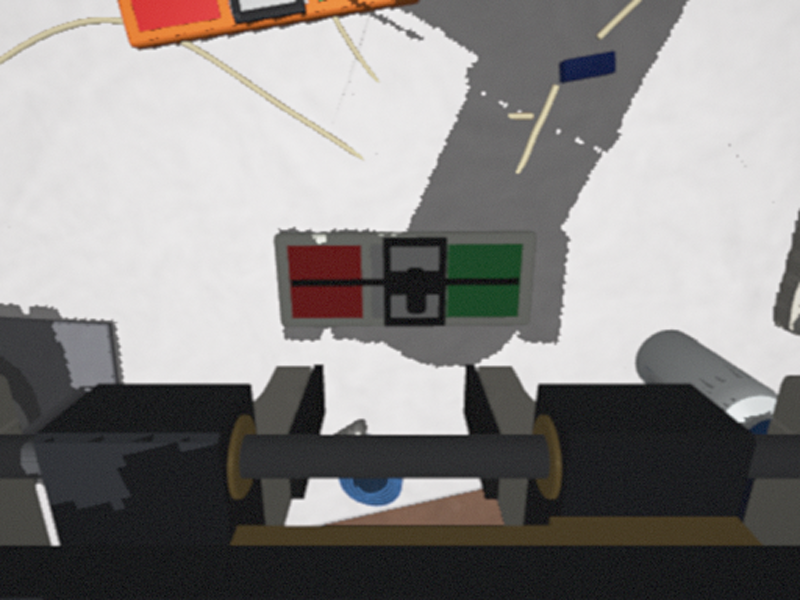

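The wrist view shows the marker's fin at (416,~297), its far edge at row 313, on the board spanning columns 277–535. The green field is to the right (tool +y). The board is level in the image, so the yaw is right.

Run:
```python
from h import *
z=np.load("w6c.npz"); c=(z["K"],z["R"],z["t"]); k=.64
e=onz(c,416*k,313*k,.048); a=np.radians(-15.5); f=e-.011*np.array([np.cos(a),np.sin(a),0]); print("fin",f)
b=np.mean([onz(c,u*k,v*k,.012) for u,v in ((277,232),(535,234),(528,325),(283,328))],0); print("board",b, (f-b)@[-np.sin(a),np.cos(a),0],(f-b)@[np.cos(a),np.sin(a),0])
goto([f[0],f[1],.195],-15.5)
```

```text
fin [0.45714744 0.26501435 0.048     ]
board [0.45677457 0.25925033 0.012     ] 0.005654029805837218 -0.001181064023228139
t 15.2167 pos [0.4535 0.2541 0.3443] tool y yaw-90 -15.51 F [1.08 0.24 0.82] w 0.0501
shift [-0.0006  0.0117  0.1493] turn [-0.09  0.02 -0.01]
```

>>> carry_out:
  plan:
    - [[-0.0006,0.0117,0.035],[0,0,0],110]
    - [[0,0,0.035],[0,0,0],110]
    - [[0,0,0.035],[0,0,0],110]
    - [[0,0,0.02],[0,0,0],110]
    - [[0,0,0.01],[0,0,0],110]
    - [[0,0,0.0063],[0,0,0],110]
    - [[0,0,0],[0,0,0],110]
    - [[0,0,0],[0,0,0],110]
  grip_force: 20

```text
time_s: 15.88
tcp_pos: [0.4576, 0.2658, 0.204]
eef_rot: [179.9, 0.1, 164.5]
contact_force: [0.4, 0.5, 0.4]
gripper_width: 0.05
```

>>> carry_out:
  plan:
    - [[0,0,0],[0,0,0],255]
    - [[0,0,0],[0,0,0],255]
    - [[0,0,0],[0,0,0],255]
    - [[0,0,0],[0,0,0],255]
    - [[0,0,0],[0,0,0],255]
  grip_force: 20

```text
time_s: 16.3
tcp_pos: [0.4568, 0.2651, 0.2027]
eef_rot: [180.0, 0.0, 164.5]
contact_force: [-0.7, 0.3, -0.1]
gripper_width: 0.0221
```

>>> carry_out:
  plan:
    - [[0,0,0],[0,0,0],255]
    - [[0,0,0],[0,0,0],255]
    - [[0,0,0],[0,0,0],255]

```text
time_s: 16.55
tcp_pos: [0.4567, 0.265, 0.2024]
eef_rot: [-180.0, 0.0, 164.5]
contact_force: [-0.3, -1.0, 2.1]
gripper_width: 0.0119
```

>>> carry_out:
  plan:
    - [[0,0.004,0],[0,0,0],255]
    - [[0,0.008,0],[0,0,0],255]
    - [[0,0.008,0],[0,0,0],255]
    - [[0,0.008,0],[0,0,0],255]
    - [[0,0.008,0],[0,0,0],255]
    - [[0,0.004,0],[0,0,0],255]
    - [[0,0,0],[0,0,0],255]
    - [[0,0,0],[0,0,0],255]

```text
time_s: 17.22
tcp_pos: [0.4676, 0.3054, 0.2024]
eef_rot: [179.9, 0.0, 164.5]
contact_force: [-4.6, 3.6, 4.8]
gripper_width: 0.0119
```

>>> carry_out:
  plan:
    - [[0,0.002,0],[0,0,0],255]
    - [[0,0.001,0],[0,0,0],255]
    - [[0,0,0],[0,0,0],255]
    - [[0,0,0],[0,0,0],255]

```text
time_s: 17.55
tcp_pos: [0.4682, 0.3072, 0.2024]
eef_rot: [180.0, -0.0, 164.5]
contact_force: [-4.1, 1.7, 5.5]
gripper_width: 0.0119
```

>>> carry_out:
  plan:
    - [[0,0.001,0],[0,0,0],255]
    - [[0,0.001,0],[0,0,0],255]
    - [[0,0,0],[0,0,0],255]
    - [[0,0,0],[0,0,0],255]

```text
time_s: 17.88
tcp_pos: [0.4686, 0.3085, 0.2023]
eef_rot: [-179.9, -0.0, 164.5]
contact_force: [-4.8, -1.0, 7.7]
gripper_width: 0.012
```

>>> carry_out:
  plan:
    - [[0,0.001,0],[0,0,0],255]
    - [[0,0.001,0],[0,0,0],255]
    - [[0,0,0],[0,0,0],255]
    - [[0,0,0],[0,0,0],255]

```text
time_s: 18.22
tcp_pos: [0.4688, 0.3091, 0.2023]
eef_rot: [-179.8, -0.1, 164.5]
contact_force: [-4.9, -6.9, 12.3]
gripper_width: 0.0121
```

Run:
```python
from h import *
s=r.get_state(); a=np.radians(-15.5); print(s["tcp_pos"],(s["tcp_pos"]-[.4567,.265,.2])@[-np.sin(a),np.cos(a),0],s["contact_force"]@[-np.sin(a),np.cos(a),0],s["contact_force"],s["moment"])
```

```text
[0.46877434 0.30907067 0.20228135] 0.04569456697108885 -7.987018128543994 [-4.90376365 -6.92853186 12.2796563 ] [-2.75960599  1.66922813  0.10910442]
```

>>> carry_out:
  plan:
    - [[0,0.001,0],[0,0,0],255]
    - [[0,0,0],[0,0,0],255]
    - [[0,0,0],[0,0,0],255]

```text
time_s: 18.47
tcp_pos: [0.4689, 0.3094, 0.2023]
eef_rot: [-179.7, -0.1, 164.4]
contact_force: [-3.2, -10.7, 14.5]
gripper_width: 0.0122
```

>>> carry_out:
  plan:
    - [[0,0,0],[0,0,0],170]
    - [[0,0,0],[0,0,0],130]
    - [[0,0,0],[0,0,0],110]
    - [[0,0,0],[0,0,0],110]
    - [[0,0,0],[0,0,0],110]
    - [[0,0,-0.02],[0,0,0],110]
    - [[0,0,-0.04],[0,0,0],110]
    - [[0,0,-0.04],[0,0,0],110]
    - [[0,0,-0.04],[0,0,0],110]
    - [[0,0,0],[0,0,0],110]
    - [[0,0,0],[0,0,0],110]

```text
time_s: 19.38
tcp_pos: [0.47, 0.312, 0.3453]
eef_rot: [179.7, 0.1, 164.5]
contact_force: [-0.8, -0.3, -1.0]
gripper_width: 0.0499
```

Run:
```python
from h import *
print(r.get_state()["tcp_pos"],r.get_state()["contact_force"])
w=r.capture("wrist"); t=r.capture("top"); s=r.capture("scene")
a=np.zeros((600,800,3),np.uint8); a[:300,:400]=cv2.resize(w,(400,300),interpolation=cv2.INTER_AREA)
a[:300,400:]=cv2.resize(t[120:240,100:260],(400,300),interpolation=cv2.INTER_CUBIC)
a[300:,:400]=cv2.resize(t[140:230,220:340],(400,300),interpolation=cv2.INTER_CUBIC)
a[300:,400:]=cv2.resize(s[165:255,290:410],(400,300),interpolation=cv2.INTER_CUBIC)
save(a,"f1.png")
```

```text
[0.47003384 0.31202388 0.34525816] [-0.84226558 -0.33309118 -0.99488382]
```

View pics/f1.png

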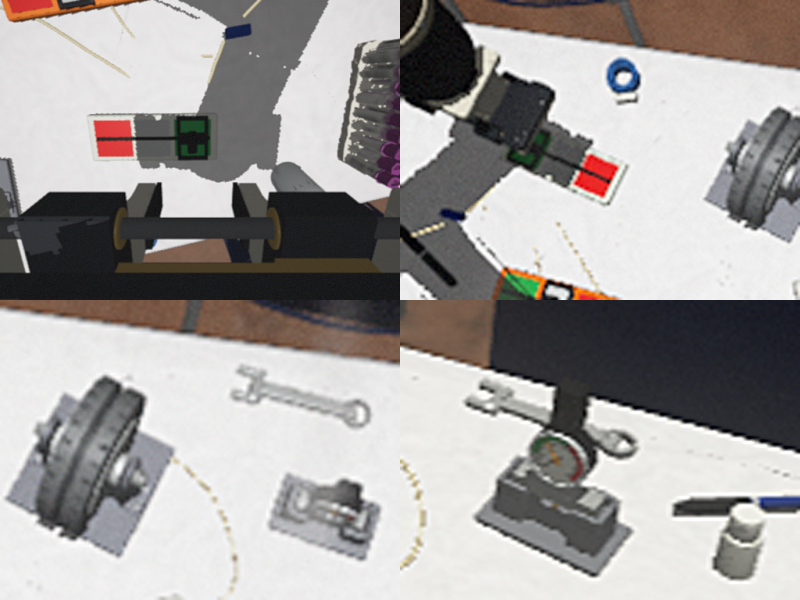

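The final view shows the marker frame over the green field, the gauge upright in its holder with the yellow hand in green, and the bottle, tourniquet and orange board where they were. Handing in.

Run:
```python
from h import *
print(r.close_job())
```

```text
the job is handed in; nothing more can be done
None
```

I handed the job in at about 19.5 s of robot time, and every check passed except one moment reading that I could not explain.

- **Measurement:** The probe met the groove floor near its expected height, and the force then rose steeply at the ribs. I held the base there for about 1.3 s, pressing with roughly 7 to 12 N besides the spring. The yellow memory hand stopped at about 5 mm, well inside green.
- **Gauge:** It is back upright in its holder at its pick-up height, within about 1 mm. The black needle had returned to zero.
- **Marker:** It is at the stop over the green field. The side force rose to about 11 N there and the motion stopped. From its measured start the travel comes to about +51 to 52 mm, and the last image shows the frame over the green field.
- **Other things:** The bottle, tourniquet and orange board looked unmoved in the final views.

**Doubts:** While the gauge was seated I read a sideways force of about 4 N and a moment of 1.8 N m, more than the force explains. The wrist's tilt was only 0.1 degrees. The top camera placed the holder 4 to 5 mm from where the wrist camera did; the grasp, the groove alignment and the marker used the wrist views.

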